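# Slide the salt cellar back into the jar row

## Robot

A 6-joint arm with a two-finger parallel gripper is mounted at the origin on the work surface. World frame = base frame: x ahead of the robot, y to its left, z up, the work surface at z = 0. Lengths are in m, angles in rad, forces in N, time in s.
With the tool pointing down it reaches from about 0.325 to 0.85 m from the base axis. Payload 4.4 kg.
Tool frame: the origin (TCP) lies midway between the tips of the shut fingers; the grasp point (between the pads) lies 19 mm behind it; z points along the fingers, y is the line along which they close (so a half turn about z gives the same grasp; the last joint's range is limited). The gripper opens to 94 mm and grips with 3 to 60 N. Pads are 16 mm wide; open, the fingers measure 119 mm over their backs; the gripper's body (75 mm by 177 mm) begins 78 mm behind the grasp point.
Start: joints at [-1.377, 0.207, 1.542, -0, 1.393, -0.15], TCP at [0.194, -0.541, 0.205] pointing down, gripper open.
Joint ranges: [-2.73, 2.73], [-0.86, 2.22], [0.23, 2.46], [-1.11, 4.25], [0.08, 2.63], [-2.82, 2.82]. Speed limits (rad/s): [2.79, 2.79, 3.14, 3.14, 3.14, 3.14].

## Interface

Orientations are given as a unit quaternion [w, x, y, z].
In Python, from bench import arm gives the robot as it stands.
- The arm moves only by the tool move_arm, never from a script. Its argument "targets" is a list of rows, each a list of 6 numbers: the shift along the tool's x, y, z scaled (see below), then the turn, a rotation vector about the tool's x, y, z scaled (see below). In form: [[x, y, z, rx, ry, rz], ...]. A call has 1 to 8 rows; each row shifts and turns the commanded pose from where the row before left it, along the tool's axes as they then stand; what a row does not reach is not made up. The controller multiplies each number of a shift by 0.5 m and each number of a turn by 45 degrees. A row lasts 1/8 s, in which the tool goes at most 62.5 mm and 10.7 degrees, less where a joint would pass 70% of its speed; a pose out of reach is approached as far as the arm can. A call with a number of a shift or a turn outside -1 to 1 is refused whole. A call with a gripper value outside its range is refused whole. "jaw" is the closure, from 0 (fully open) to 1 (shut), set as the call begins (left out, the last holds). The fingers move at their own pace and stop on an object; "squeeze" is the grip in N (left out, the last holds). Time passes only in rows, so rows that do not move let the fingers close. It gives the time, the measured TCP pose, the force, the opening and the grip force at its end, in the units of the state.
- arm.read_state(): the state, without advancing time (a new reading comes with each control period).
- arm.get_image(name): name is "scene" or "top" or "wrist"; returns the picture (384x512x3 uint8, red, green, blue); there is no depth.
- arm.get_calibration(name): a dict with "mtx" (3x3 intrinsics, pixels), "T" (4x4, takes a point from camera to world coordinates). Camera axes: x right, y up, looking along -z (the intrinsics and any distortion apply to the point x, -y, -z); pixel columns grow to the right and rows downward; lengths in m; the calibration is good to about 2 mm. A picture is of the moment at which its call begins: read the wrist's pose just before it. get_calibration takes no time and is no camera call; for the wrist camera it gives the pose at the moment of the call.
- arm.sign_off(): hands the job in; it is judged then, once.
The state is a dict: "t": time; "joint_pos": joint angles; "qd": joint speeds; "joint_efforts": joint torques, N m; "eef_pos": TCP position; "tool_rot": TCP orientation; "force": force on the tool from outside, world axes, zero at the start; "torque": the same for the moment, N m; "gripper_width": opening from 0.0 (shut) to 1.0 (fully open); "gripper_force": force on a finger pad.
Only numpy, scipy, OpenCV 4.12 (cv2) and the standard library are available. Lean on these libraries where they do the work, as an engineer would, in place of code of your own. Each camera call takes 0.05 s, during which the arm holds its last target. There are 200 camera calls.

## Task

Pick up the black salt cellar by its knob and set it on the bare front ledge of the oak tray. Then slide it along the tray floor into the row between the red-lidded and the white-lidded jar, letting the jars be nudged apart, until it is fully home against the back rail, and let go. Keep all three jars upright and in the row, never lift the cellar over the row, and leave the measuring cup, oak box and spatula where they are.

Things in the scene. Friction and masses are not known exactly. Their poses are not given: they have to be found in the camera images.
- cellar_centre (a point): centre (half-way up, 58 mm above its underside) of the lidded black salt cellar, one rigid glazed piece of about 0.42 kg: round body 66 mm in diameter and 82 mm high, then on its axis a round knob 26 mm in diameter and 34 mm high (116 mm in all); z up. It stands on the worktop to the left or right of the tray
- tray: fixed low oak tray, 180 (x) by 316 mm (y); origin at the centre of its underside, x from the open front to the back rail, y along the row. Top of floor at z = 10 mm. Back rail: inner face x = +82 mm; end rails: inner faces y = +-150 mm, from x = 0 back; rail tops z = 40 mm. Front ledge (x -90 to 0 mm) bare, no lip. The cellar is home with its axis at x = +49 mm
- jar_red_centre (a point): centre (half-way up, 40 mm above its underside) of the hexagonal glass jar with the red lid, at one end of the row (either end): 60 mm across flats (side faces towards its neighbours), 69 mm corner to corner front to back, 80 mm high with lid, about 0.28 kg, loose on the tray floor
- jar_white_centre (a point): centre (half-way up, 40 mm above its underside) of the hexagonal glass jar with the white lid, in the middle of the row: 60 mm across flats (side faces towards its neighbours), 69 mm corner to corner front to back, 80 mm high with lid, about 0.28 kg, loose on the tray floor. Gaps in the row are 40 to 56 mm, and the slippery jars (friction about 0.25) slide at a few newtons
- jar_green_centre (a point): centre (half-way up, 40 mm above its underside) of the hexagonal glass jar with the green lid, at the other end of the row: 60 mm across flats (side faces towards its neighbours), 69 mm corner to corner front to back, 80 mm high with lid, about 0.28 kg, loose on the tray floor
- cup: stainless measuring cup standing on the worktop, 80 mm in diameter, 55 mm high, flat handle reaching 133 mm from its axis along its -x; origin at the centre of its underside; leave alone
- oak_box: closed hinged oak box, 104 mm (x) by 134 mm (y) by 68 mm high; origin at the centre of its underside; leave alone
- spatula: bamboo spatula lying flat along its x axis, 200 mm long, 50 mm wide, 7 mm thick; origin at the middle of its underside; leave alone
Not all that is in view belongs to the job. What is shaped like the part that bears cellar_centre but purple is not meant.

How it is judged:
By the outcome, as a careful person would: the job done as asked, in the order asked, and still so for the second after the job is handed in, with the robot touching nothing.
It also fails if it takes over 48 s, if anything falls off the work surface, if the arm or the gripper's body presses on something with over 40 N, if the wrist force passes 120 N, or if a joint passes its speed limit or range.

## Working session

There is one attempt and no reset: what is moved stays moved. The work goes in short steps, Python scripts to look and compute and a tool call to move; the robot and the scene stay as the last step left them, time stands still between calls to the robot, and variables do not carry over. Pictures are saved under pics/ and viewed, at most 10 in all, crops included, and the job is handed in when it is done.

Besides the shell and the picture viewer there is one more tool, called after "Call:" in YAML: its name, and indented under it one key for each argument. move_arm: Moves the arm, as the interface text tells. Its arguments: {"type":"object","properties":{"targets":{"type":"array","items":{"type":"array","items":{"type":"number"}}},"jaw":{"type":"number"},"squeeze":{"type":"number"}},"required":["targets"]}

```bash
mkdir -p pics
python3 - <<'E'
from bench import arm
import cv2,numpy as np
for n in("scene","top"):
    im=arm.get_image(n); cv2.imwrite(f"pics/{n}0.png",im[:,:,::-1]); c=arm.get_calibration(n); print(n,c["mtx"],c["T"].round(3) if hasattr(c["T"],'round') else c["T"], c.keys())
s=arm.read_state(); print(s)
E
```

```text
scene [[367.10892454   0.         258.04730118]
 [  0.         367.10892454 197.67987332]
 [  0.           0.           1.        ]] [[-0.367 -0.656  0.659  1.206]
 [ 0.93  -0.258  0.262  0.258]
 [-0.002  0.709  0.705  0.73 ]
 [ 0.     0.     0.     1.   ]] dict_keys(['mtx', 'T'])
top [[432.6597109    0.         255.43431598]
 [  0.         432.6597109  202.37098685]
 [  0.           0.           1.        ]] [[ 0.023  0.997 -0.068  0.476]
 [-1.     0.023 -0.009  0.02 ]
 [-0.007  0.068  0.998  1.274]
 [ 0.     0.     0.     1.   ]] dict_keys(['mtx', 'T'])
{'t': 0.1, 'joint_pos': array([-1.37749912e+00,  2.07327109e-01,  1.54278412e+00, -1.49679988e-05,
        1.39344937e+00, -1.50496818e-01]), 'qd': array([ 0.00054562, -0.00209003, -0.00384681, -0.00016039,  0.00019114,
       -0.0004403 ]), 'joint_efforts': array([-5.06742199e-04, -3.71867430e+01, -2.82294238e+01,  6.99429167e-02,
        3.11709603e-02, -5.38568077e-05]), 'eef_pos': array([ 0.19366029, -0.54066082,  0.20442404]), 'tool_rot': array([-9.83589651e-04,  9.85261349e-01,  1.71052933e-01, -2.84192197e-05]), 'force': array([-0.08395819, -0.6150626 ,  0.35333851]), 'torque': array([0.05772782, 0.04815888, 0.01154483]), 'gripper_force': 0.0, 'gripper_width': 1.0018813256664534}
```

View pics/scene0.png

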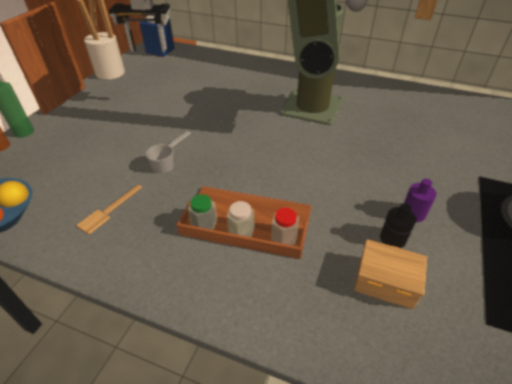

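View pics/top0.png

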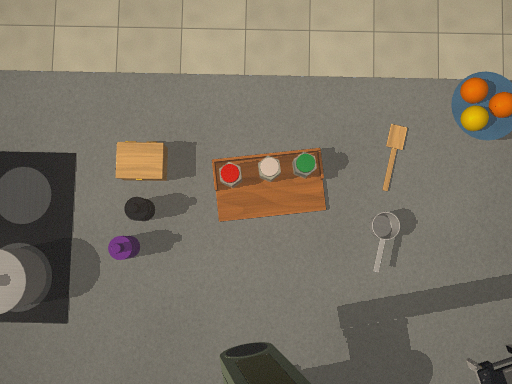

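The scene shows the tray (tilted slightly) in the middle. In the top view, the lids are red at (230,173), white at (269,167) and green at (305,163). The black cellar is at (139,209), the purple decoy at (123,247) and the box at (140,160). I'll zoom in to measure.

```bash
cat > h.py <<'E'
import numpy as np,cv2
from bench import arm
def world(n,uv,z,c=None):
    c=c or arm.get_calibration(n);T=np.array(c["T"]);K=np.array(c["mtx"])
    uv=np.atleast_2d(uv).astype(float)
    d=np.c_[(uv[:,0]-K[0,2])/K[0,0],-(uv[:,1]-K[1,2])/K[1,1],-np.ones(len(uv))]@T[:3,:3].T
    o=T[:3,3];s=(z-o[2])/d[:,2];return o+d*s[:,None]
def pix(n,P,c=None):
    c=c or arm.get_calibration(n);T=np.array(c["T"]);K=np.array(c["mtx"])
    p=(np.atleast_2d(P)-T[:3,3])@T[:3,:3]
    return np.c_[K[0,2]+K[0,0]*p[:,0]/-p[:,2],K[1,2]+K[1,1]*-p[:,1]/-p[:,2]]
E
python3 - <<'E'
import cv2
im=cv2.imread("pics/top0.png")
a=cv2.resize(im[140:230,100:200],None,fx=4,fy=4,interpolation=cv2.INTER_CUBIC)
b=cv2.resize(im[140:230,205:335],None,fx=4,fy=4,interpolation=cv2.INTER_CUBIC)
a=cv2.convertScaleAbs(a,alpha=1.8,beta=10)
s=cv2.imread("pics/scene0.png");
cv2.imwrite("pics/crop.png",cv2.hconcat([a[:, :272],b]))
E
```

```text
(no output)
```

View pics/crop.png

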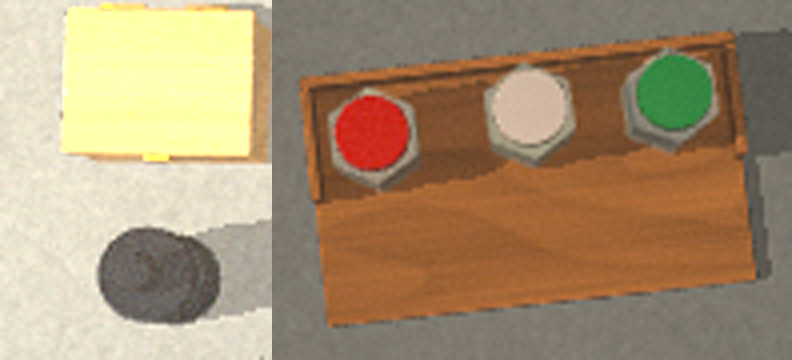

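Run:
```python
from h import *
from scipy.optimize import least_squares
im=cv2.imread("pics/top0.png"); hsv=cv2.cvtColor(im,cv2.COLOR_BGR2HSV)
f=lambda x,y,ox:[ox+(x+.5)/4-.5,140+(y+.5)/4-.5]
px=np.array([f(330-272,326,205),f(755-272,279,205),f(301-272,78,205),f(734-272,32,205)])
# true pixels are edges 
loc=np.array([[-.09,.158,.01],[-.09,-.158,.01],[.09,.158,.04],[.09,-.158,.04]])
def R(a):return np.array([[np.cos(a),-np.sin(a),0],[np.sin(a),np.cos(a),0],[0,0,1]])
g=lambda p:(pix("top",loc@R(p[2]).T+[p[0],p[1],0])-px).ravel()
s=least_squares(g,[.5,0,0]);p=s.x;print("tray",p,np.degrees(p[2]),s.fun.round(2))
roi=np.zeros(im.shape[:2],bool);roi[145:200,212:325]=1
H,S,V=cv2.split(hsv)
m={'red':((H<5)|(H>174))&(S>190)&(V>150),'white':(S<60)&(V>170),'green':(H>50)&(H<80)&(S>100)}
for k,v in m.items():
    yy,xx=np.nonzero(v&roi);w=world("top",[xx.mean(),yy.mean()],.09)[0]
    print(k,len(xx),w.round(4),"tray",((w-[p[0],p[1],0])@R(p[2])).round(4))
v=(V<75);roi[:]=0;roi[190:230,118:160]=1
n,l,st,c=cv2.connectedComponentsWithStats((v&roi).astype(np.uint8));print(st,c)
# fit cellar silhouette in both cams from model hull
def sil(n,x,y,shape):
    t=np.linspace(0,2*np.pi,40);M=np.zeros(shape,np.uint8)
    for r,zs in((.033,(0,.082)),(.013,(.082,.116))):
        P=np.vstack([np.c_[x+r*np.cos(t),y+r*np.sin(t),0*t+z] for z in zs])
        h=cv2.convexHull((pix(n,P)*16+0).astype(np.int32));cv2.fillConvexPoly(M,h,1,cv2.LINE_8,4)
    return M>0
w=world("top",[136,208.5],.082)[0];print("cellar body guess",w)
print("knob px pred",pix("top",[w[0],w[1],.116]))
t=cv2.imread("pics/scene0.png")
for n,i in(("top",im),("scene",t)):
    g2=i.max(2)
    best=[]
    for dx in np.arange(-.024,.0241,.002):
        for dy in np.arange(-.024,.0241,.002):
            M=sil(n,w[0]+dx,w[1]+dy,g2.shape)
            D=cv2.dilate(M.astype(np.uint8),np.ones((5,5)))>0
            best.append(((g2[M].astype(float)).mean()-g2[D&~M].mean(),w[0]+dx,w[1]+dy))
    best.sort();print(n,np.round(best[:4],4))
```

```text
tray [ 0.61388457 -0.00798324  0.12998147] 7.447389807150687 [-0.52  0.21  0.76  0.4  -0.52 -0.2   0.28 -0.42]
red 256 [0.6371 0.1036 0.09  ] tray [0.0375 0.1077 0.09  ]
white 242 [ 0.6569 -0.0049  0.09  ] tray [ 0.0431 -0.0025  0.09  ]
green 265 [ 0.6697 -0.1046  0.09  ] tray [ 0.0428 -0.103   0.09  ]
[[     0      0    512    384 196016]
 [   125    197     30     24    592]] [[255.85039487 191.44805526]
 [139.48141892 208.69932432]]
cellar body guess [0.53276038 0.3598419  0.082     ]
knob px pred [[132.42344577 207.81850514]]
top [[-59.5221   0.5348   0.3598]
 [-59.4028   0.5328   0.3598]
 [-58.7896   0.5348   0.3618]
 [-58.4623   0.5328   0.3618]]
scene [[-65.3654   0.5348   0.3578]
 [-63.9926   0.5328   0.3578]
 [-63.8338   0.5368   0.3578]
 [-63.7797   0.5308   0.3598]]
```

Checks out: tray at (0.614, -0.008) with yaw 7.4°, red–white pitch 110 mm, and the cellar found at the same place by both cameras, (0.535, 0.359). First I'll turn the tool so that its y (closing axis) is along tray x. Tool x then points along tray +y, with z down.

Call:
move_arm:
  targets:
    - [0,0,0,0,0,-0.216]
    - [0,0,0,0,0,-0.216]
    - [0,0,0,0,0,-0.216]
    - [0,0,0,0,0,-0.216]
    - [0,0,0,0,0,-0.216]
    - [0,0,0,0,0,-0.216]
    - [0,0,0,0,0,-0.216]
    - [0,0,0,0,0,-0.216]
  jaw: 0.35
  squeeze: 35

```text
t: 1.1
eef_pos: [0.1937, -0.5409, 0.2048]
tool_rot: [-0.001, 0.658, 0.753, 0.0]
force: [0.0, 1.3, 0.3]
gripper_width: 0.65
gripper_force: 0.0
```

```bash
cat >> h.py <<'E'
from scipy.spatial.transform import Rotation as Ro
def togo(P):
    s=arm.read_state();q=s["tool_rot"];r=Ro.from_quat(np.r_[q[1:],q[0]])
    print("t",s["t"],"pos",s["eef_pos"].round(4),"F",s["force"].round(1),"w",round(s["gripper_width"],3),"gf",round(s["gripper_force"],1))
    print("axes x",r.as_matrix()[:,0].round(3),"y",r.as_matrix()[:,1].round(3),"z",r.as_matrix()[:,2].round(3))
    print("to go, units",(r.inv().apply(np.array(P)-s["eef_pos"])/.5).round(4))
E
python3 -c "
from h import *
togo([.535,.359,.205])
print(world('top',[123,247],.1))"
```

```text
t 1.1 pos [ 0.1937 -0.5409  0.2048] F [0.  1.3 0.3] w 0.65 gf 0.0
axes x [-0.135  0.991  0.001] y [ 0.991  0.135 -0.   ] z [-0.     0.001 -1.   ]
to go, units [1.6908 0.9199 0.0017]
[[0.42680687 0.38558104 0.1       ]]
```

Call:
move_arm:
  targets:
    - [0.1,0.055,0,0,0,0]
    - [0.1,0.055,0,0,0,0]
    - [0.1,0.055,0,0,0,0]
    - [0.1,0.055,0,0,0,0]
    - [0.1,0.055,0,0,0,0]
    - [0.1,0.055,0,0,0,0]
    - [0.1,0.055,0,0,0,0]
    - [0.1,0.055,0,0,0,0]

```text
t: 2.1
eef_pos: [0.3602, -0.1143, 0.2053]
tool_rot: [0.0, 0.66, 0.751, 0.0]
force: [1.2, -0.5, -1.0]
gripper_width: 0.65
gripper_force: 0.0
```

Call:
move_arm:
  targets:
    - [0.1,0.055,0,0,0,0]
    - [0.1,0.055,0,0,0,0]
    - [0.1,0.055,0,0,0,0]
    - [0.1,0.055,0,0,0,0]
    - [0.1,0.055,0,0,0,0]
    - [0.1,0.055,0,0,0,0]
    - [0.05,0.02,0,0,0,0]
    - [0,0,0,0,0,0]

```text
t: 3.1
eef_pos: [0.491, 0.2302, 0.2046]
tool_rot: [-0.0, 0.658, 0.753, -0.001]
force: [-0.0, -0.6, -0.1]
gripper_width: 0.649
gripper_force: 0.0
```

```bash
python3 -c "
from h import *
togo([.535,.359,.150])
c=arm.get_calibration('wrist');im=arm.get_image('wrist');cv2.imwrite('pics/w1.png',im[:,:,::-1])
print(pix('wrist',[[.535,.359,.116],[.535,.359,.082],[.427,.386,.116]],c))
t=arm.get_image('top');cv2.imwrite('pics/t1.png',t[:,:,::-1])"
```

```text
t 3.1 pos [0.491  0.2302 0.2046] F [-0.  -0.6 -0.1] w 0.649 gf 0.0
axes x [-0.133  0.991 -0.   ] y [ 0.991  0.133 -0.001] z [-0.001 -0.    -1.   ]
to go, units [0.2436 0.1217 0.109 ]
[[320.83841309  61.49790401]
 [312.83855001  67.17885658]
 [201.47638283   8.18622168]]
```

View pics/w1.png

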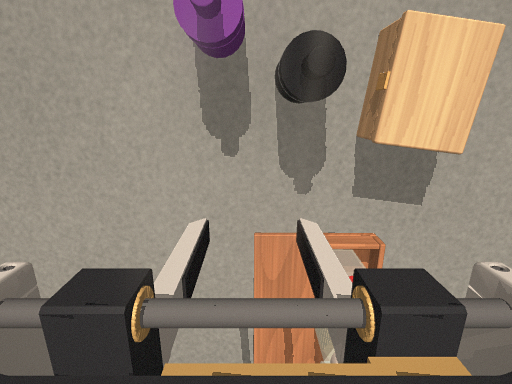

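The wrist view shows the cellar body top at (312,65), against a predicted (313,67), so the position is confirmed. Purple at (210,20) is clear of the path.

Call:
move_arm:
  targets:
    - [0.06,0.03,0,0,0,0]
    - [0.06,0.03,0,0,0,0]
    - [0.06,0.03,0,0,0,0]
    - [0.045,0.021,0,0,0,0]
    - [0.02,0.011,0,0,0,0]
    - [0,0,0.05,0,0,0]
    - [0,0,0.059,0,0,0]
    - [0,0,0,0,0,0]

```text
t: 4.2
eef_pos: [0.5338, 0.3557, 0.1479]
tool_rot: [-0.001, 0.66, 0.751, -0.003]
force: [0.5, -0.5, 0.3]
gripper_width: 0.65
gripper_force: 0.0
```

```bash
python3 -c "
from h import *
togo([.535,.360,.088])
c=arm.get_calibration('wrist');im=arm.get_image('wrist');cv2.imwrite('pics/w2.png',im[:,:,::-1])
print(pix('wrist',[[.535,.360,.116],[.535,.360,.082],[.427,.386,.116]],c))"
```

```text
t 4.2 pos [0.5338 0.3557 0.1479] F [ 0.5 -0.5  0.3] w 0.65 gf 0.0
axes x [-0.128  0.992 -0.003] y [ 0.992  0.128 -0.007] z [-0.006 -0.004 -1.   ]
to go, units [0.0086 0.0042 0.1198]
[[254.24010329 208.61937538]
 [254.2214282  195.98331512]
 [119.1147082  159.54436893]]
```

View pics/w2.png

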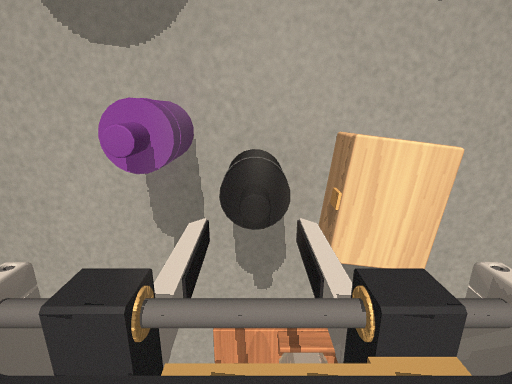

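The knob is at (256,205) as predicted and centred between the fingers, so I'll descend and grip.

Call:
move_arm:
  targets:
    - [0.006,0.002,0.02,0,0,0]
    - [0.004,0.002,0.03,0,0,0]
    - [0,0,0.03,0,0,0]
    - [0,0,0.025,0,0,0]
    - [0,0,0.012,0,0,0]
    - [0,0,0,0,0,0]

```text
t: 5.0
eef_pos: [0.5368, 0.3632, 0.0916]
tool_rot: [-0.0, 0.66, 0.752, -0.001]
force: [-0.6, -0.6, -0.2]
gripper_width: 0.651
gripper_force: 0.0
```

```bash
python3 -c "
from h import *
togo([.535,.360,.088])"
```

```text
t 5.0 pos [0.5368 0.3632 0.0916] F [-0.6 -0.6 -0.2] w 0.651 gf 0.0
axes x [-0.13   0.992 -0.   ] y [ 0.992  0.13  -0.001] z [-0.001 -0.001 -1.   ]
to go, units [-0.0058 -0.0044  0.0072]
```

Call:
move_arm:
  targets:
    - [-0.005,-0.004,0.004,0,0,0]
    - [0,0,0,0,0,0]

```text
t: 5.25
eef_pos: [0.5358, 0.3605, 0.0909]
tool_rot: [0.0, 0.66, 0.752, 0.0]
force: [-0.6, 0.1, 0.7]
gripper_width: 0.649
gripper_force: 0.0
```

```bash
python3 -c "
from h import *
togo([.535,.360,.088])"
```

```text
t 5.25 pos [0.5358 0.3605 0.0909] F [-0.6  0.1  0.7] w 0.649 gf 0.0
axes x [-0.13   0.992  0.   ] y [0.992 0.13  0.001] z [ 0.001  0.    -1.   ]
to go, units [-0.0009 -0.0017  0.0057]
```

Call:
move_arm:
  targets:
    - [0,0,0.005,0,0,0]
    - [0,0,0,0,0,0]

```text
t: 5.5
eef_pos: [0.5355, 0.3606, 0.0879]
tool_rot: [-0.0, 0.66, 0.752, -0.0]
force: [-0.6, -0.5, 0.7]
gripper_width: 0.653
gripper_force: 0.0
```

Call:
move_arm:
  targets:
    - [0,0,0,0,0,0]
    - [0,0,0,0,0,0]
    - [0,0,0,0,0,0]
    - [0,0,0,0,0,0]
    - [0,0,0,0,0,0]
    - [0,0,0,0,0,0]
  jaw: 1
  squeeze: 40

```text
t: 6.25
eef_pos: [0.5354, 0.3606, 0.0879]
tool_rot: [-0.0, 0.66, 0.752, -0.0]
force: [-0.7, 0.2, 0.8]
gripper_width: 0.271
gripper_force: 40.0
```

Call:
move_arm:
  targets:
    - [0,0,-0.03,0,0,0]
    - [0,0,-0.04,0,0,0]
    - [0,0,-0.04,0,0,0]
    - [0,0,0,0,0,0]

```text
t: 6.75
eef_pos: [0.5379, 0.3618, 0.1469]
tool_rot: [0.001, 0.66, 0.752, 0.003]
force: [0.7, 0.3, -4.1]
gripper_width: 0.27
gripper_force: 40.0
```

```bash
python3 -c "
from h import *
togo([.5578,.0351,.145])"
```

```text
t 6.75 pos [0.5379 0.3618 0.1469] F [ 0.7  0.3 -4.1] w 0.27 gf 40.0
axes x [-0.13   0.992  0.002] y [0.992 0.13  0.007] z [ 0.006  0.003 -1.   ]
to go, units [-0.653  -0.0454  0.0019]
```

Call:
move_arm:
  targets:
    - [-0.03,-0.01,0,0,0,0]
    - [-0.05,-0.01,0,0,0,0]
    - [-0.06,-0.01,0,0,0,0]
    - [-0.06,-0.01,0,0,0,0]
    - [-0.06,0,0,0,0,0]
    - [-0.06,0,0,0,0,0]
    - [-0.06,0,0,0,0,0]
    - [-0.06,0,0,0,0,0]

```text
t: 7.75
eef_pos: [0.5428, 0.1379, 0.1417]
tool_rot: [-0.001, 0.66, 0.751, -0.001]
force: [0.3, -0.4, -3.6]
gripper_width: 0.267
gripper_force: 40.0
```

Call:
move_arm:
  targets:
    - [-0.06,0,0,0,0,0]
    - [-0.06,0,0,0,0,0]
    - [-0.05,0,0,0,0,0]
    - [-0.03,0,0,0,0,0]
    - [-0.01,0,0,0,0,0]
    - [0,0,0,0,0,0]
    - [0,0,0,0,0,0]

```text
t: 8.62
eef_pos: [0.5577, 0.0366, 0.1428]
tool_rot: [-0.0, 0.659, 0.752, 0.0]
force: [-0.2, 0.3, -3.8]
gripper_width: 0.27
gripper_force: 40.0
```

```bash
python3 -c "
from h import *
togo([.5578,.0351,.099])
t=arm.get_image('top');cv2.imwrite('pics/t2.png',cv2.resize(t[130:240,195:345,::-1],None,fx=5,fy=5,interpolation=2))
print(((pix('top',[[.5578,.0351,.14],[.5578,.0351,.055]])-[195,130])*5))"
```

```text
t 8.625 pos [0.5577 0.0366 0.1428] F [-0.2  0.3 -3.8] w 0.27 gf 40.0
axes x [-0.131  0.991  0.   ] y [ 0.991  0.131 -0.   ] z [-0.  0. -1.]
to go, units [-0.0031 -0.0002  0.0876]
[[291.8917355  353.05851615]
 [293.6870124  363.89795154]]
```

View pics/t2.png

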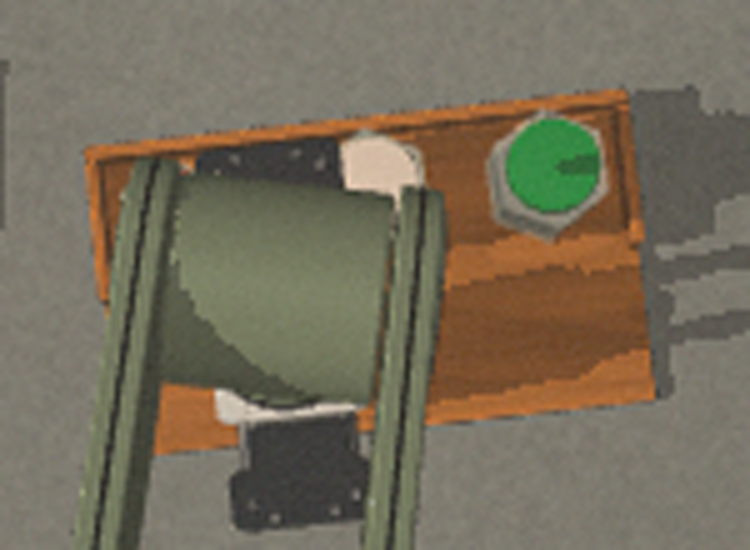

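The arm hides the cellar from above, and the jars that show are undisturbed. I'll lower gently until the force shows contact.

Call:
move_arm:
  targets:
    - [-0.001,0,0.02,0,0,0]
    - [0,0,0.03,0,0,0]
    - [0,0,0.02,0,0,0]
    - [0,0,0.01,0,0,0]
    - [0,0,0.004,0,0,0]
    - [0,0,0,0,0,0]
    - [0,0,0,0,0,0]

```text
t: 9.55
eef_pos: [0.5585, 0.0352, 0.1015]
tool_rot: [0.0, 0.66, 0.752, 0.0]
force: [0.3, -0.5, -3.9]
gripper_width: 0.267
gripper_force: 40.0
```

Call:
move_arm:
  targets:
    - [0,0,0.003,0,0,0]
    - [0,0,0.002,0,0,0]
    - [0,0,0,0,0,0]
    - [0,0,0,0,0,0]

```text
t: 10.05
eef_pos: [0.558, 0.0353, 0.0985]
tool_rot: [0.0, 0.66, 0.752, 0.0]
force: [0.3, 0.4, -4.8]
gripper_width: 0.272
gripper_force: 40.0
```

Call:
move_arm:
  targets:
    - [0,0,0.001,0,0,0]
    - [0,0,0,0,0,0]
    - [0,0,0,0,0,0]

```text
t: 10.42
eef_pos: [0.558, 0.0353, 0.098]
tool_rot: [-0.0, 0.66, 0.752, 0.0]
force: [0.2, -1.0, -4.0]
gripper_width: 0.27
gripper_force: 40.0
```

Call:
move_arm:
  targets:
    - [0,0,0.001,0,0,0]
    - [0,0,0,0,0,0]
    - [0,0,0,0,0,0]

```text
t: 10.8
eef_pos: [0.5583, 0.0353, 0.0978]
tool_rot: [0.0, 0.66, 0.752, 0.0]
force: [-1.0, 0.1, -1.2]
gripper_width: 0.273
gripper_force: 40.0
```

Call:
move_arm:
  targets:
    - [0,0,0.001,0,0,0]
    - [0,0,0,0,0,0]

```text
t: 11.05
eef_pos: [0.5586, 0.0352, 0.0978]
tool_rot: [0.001, 0.66, 0.752, 0.0]
force: [-1.4, 0.7, 2.9]
gripper_width: 0.271
gripper_force: 40.0
```

Call:
move_arm:
  targets:
    - [0,0.006,0,0,0,0]
    - [0,0.01,0,0,0,0]
    - [0,0.01,0,0,0,0]
    - [0,0.01,0,0,0,0]
    - [0,0.01,0,0,0,0]
    - [0,0.01,0,0,0,0]
    - [0,0.01,0,0,0,0]

```text
t: 11.92
eef_pos: [0.5918, 0.0395, 0.0978]
tool_rot: [0.001, 0.66, 0.752, 0.0]
force: [-2.0, -0.7, 5.3]
gripper_width: 0.271
gripper_force: 40.0
```

```bash
cat >> h.py <<'E'
def tray():
    s=arm.read_state();p=s["eef_pos"]-[.6139,-.008,0];a=.13
    print("tray xy",[round(v,4) for v in(p[0]*np.cos(a)+p[1]*np.sin(a),-p[0]*np.sin(a)+p[1]*np.cos(a))],s["eef_pos"][2],s["force"].round(1),s["torque"].round(2))
E
python3 -c "
from h import *
tray()
im=arm.get_image('wrist');cv2.imwrite('pics/w3.png',im[:,:,::-1])"
```

```text
tray xy [np.float64(-0.0158), np.float64(0.05)] 0.09778308215265673 [-2.  -0.7  5.3] [-0.01  0.18 -0.06]
```

View pics/w3.png

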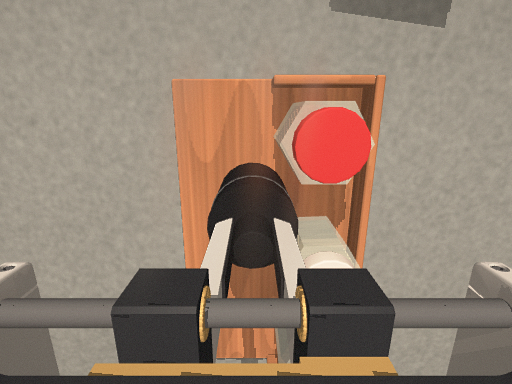

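Red at (330,145) and white at (328,265) are upright, and the cellar is aligned with the gap between them. I'll ease the downward press slightly and continue.

Call:
move_arm:
  targets:
    - [0,0.008,-0.0008,0,0,0]
    - [0,0.008,0,0,0,0]
    - [0,0.008,0,0,0,0]
    - [0,0.008,0,0,0,0]
    - [0,0.008,0,0,0,0]
    - [0,0.008,0,0,0,0]
    - [0,0.008,0,0,0,0]
    - [0,0.008,0,0,0,0]

```text
t: 12.98
eef_pos: [0.6224, 0.0436, 0.0978]
tool_rot: [-0.0, 0.66, 0.752, -0.0]
force: [-3.4, -0.7, 7.4]
gripper_width: 0.27
gripper_force: 40.0
```

```bash
python3 -c "
from h import *
tray()
im=arm.get_image('wrist');cv2.imwrite('pics/w4.png',im[:,:,::-1])"
```

```text
tray xy [np.float64(0.0151), np.float64(0.0501)] 0.09783017451685803 [-3.4 -0.7  7.4] [-0.11  0.54  0.  ]
```

View pics/w4.png

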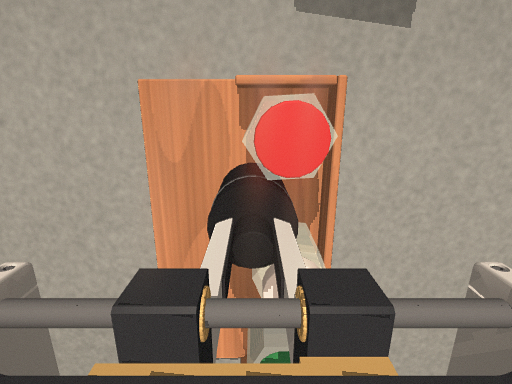

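The jars are parting and upright, with red at (292,138). I'll keep going.

Call:
move_arm:
  targets:
    - [0,0.008,-0.001,0,0,0]
    - [0,0.008,-0.0005,0,0,0]
    - [0,0.008,0,0,0,0]
    - [0,0.008,0,0,0,0]
    - [0,0.008,0,0,0,0]
    - [0,0.008,0,0,0,0]
    - [0,0.006,0,0,0,0]
    - [0,0,0,0,0,0]

```text
t: 14.02
eef_pos: [0.6497, 0.0475, 0.0979]
tool_rot: [0.0, 0.66, 0.752, 0.0]
force: [-0.3, 1.0, 1.3]
gripper_width: 0.271
gripper_force: 40.0
```

```bash
python3 -c "
from h import *
tray()"
```

```text
tray xy [np.float64(0.0427), np.float64(0.0504)] 0.09786156997113474 [-0.3  1.   1.3] [ 0.1  -0.13  0.  ]
```

Now creep to the rail in 1–1.5 mm steps and watch the force.

Call:
move_arm:
  targets:
    - [0,0.003,0,0,0,0]
    - [0,0.003,0,0,0,0]
    - [0,0.002,0,0,0,0]
    - [0,0,0,0,0,0]

```text
t: 14.52
eef_pos: [0.6532, 0.0478, 0.0979]
tool_rot: [-0.0, 0.66, 0.752, 0.0]
force: [-0.9, 1.9, 0.1]
gripper_width: 0.273
gripper_force: 40.0
```

Call:
move_arm:
  targets:
    - [0,0.002,0,0,0,0]
    - [0,0.001,0,0,0,0]
    - [0,0,0,0,0,0]

```text
t: 14.9
eef_pos: [0.6546, 0.0479, 0.0979]
tool_rot: [-0.0, 0.66, 0.752, -0.0]
force: [-1.3, 0.6, -1.5]
gripper_width: 0.269
gripper_force: 40.0
```

```bash
python3 -c "
from h import *
tray()"
```

```text
tray xy [np.float64(0.0477), np.float64(0.0502)] 0.09787468332616767 [-1.3  0.6 -1.5] [0.15 0.07 0.05]
```

Call:
move_arm:
  targets:
    - [0,0.002,0.0005,0,0,0]
    - [0,0.001,0,0,0,0]
    - [0,0,0,0,0,0]

```text
t: 15.28
eef_pos: [0.6563, 0.0482, 0.0979]
tool_rot: [0.0, 0.66, 0.752, 0.0]
force: [-1.1, 1.4, 0.5]
gripper_width: 0.269
gripper_force: 40.0
```

Call:
move_arm:
  targets:
    - [0,0.002,0,0,0,0]
    - [0,0,0,0,0,0]
    - [0,0,0,0,0,0]

```text
t: 15.65
eef_pos: [0.6571, 0.0483, 0.0979]
tool_rot: [-0.0, 0.66, 0.752, -0.0]
force: [-2.1, 0.6, 0.3]
gripper_width: 0.271
gripper_force: 40.0
```

```bash
python3 -c "
from h import *
tray()"
```

```text
tray xy [np.float64(0.0502), np.float64(0.0502)] 0.09787563169709651 [-2.1  0.6  0.3] [0.08 0.18 0.  ]
```

Call:
move_arm:
  targets:
    - [0,0.002,0,0,0,0]
    - [0,0,0,0,0,0]
    - [0,0,0,0,0,0]

```text
t: 16.02
eef_pos: [0.6574, 0.0483, 0.098]
tool_rot: [-0.001, 0.66, 0.752, -0.001]
force: [-4.4, -0.2, 5.0]
gripper_width: 0.266
gripper_force: 40.0
```

Call:
move_arm:
  targets:
    - [0,0.002,0,0,0,0]
    - [0,0,0,0,0,0]
    - [0,0,0,0,0,0]

```text
t: 16.4
eef_pos: [0.6577, 0.0483, 0.098]
tool_rot: [-0.001, 0.66, 0.752, -0.001]
force: [-7.0, -0.3, 6.1]
gripper_width: 0.272
gripper_force: 40.0
```

Rail contact: the cellar is stalling while the force rises. One more small push, ease off, then let go.

Call:
move_arm:
  targets:
    - [0,0.002,0,0,0,0]
    - [0,0,0,0,0,0]
    - [0,0,0,0,0,0]

```text
t: 16.77
eef_pos: [0.6579, 0.0483, 0.0981]
tool_rot: [-0.002, 0.66, 0.752, -0.002]
force: [-9.3, -0.5, 6.3]
gripper_width: 0.268
gripper_force: 40.0
```

Call:
move_arm:
  targets:
    - [0,-0.003,0,0,0,0]
    - [0,0,0,0,0,0]
    - [0,0,0,0,0,0]

```text
t: 17.15
eef_pos: [0.6576, 0.0483, 0.098]
tool_rot: [-0.001, 0.66, 0.752, -0.001]
force: [-6.4, 0.1, 4.1]
gripper_width: 0.27
gripper_force: 40.0
```

```bash
python3 -c "
from h import *
tray()"
```

```text
tray xy [np.float64(0.0506), np.float64(0.0502)] 0.0979810126816734 [-6.4  0.1  4.1] [-0.07  1.25 -0.02]
```

Call:
move_arm:
  targets:
    - [0,-0.002,-0.0005,0,0,0]
    - [0,0,0,0,0,0]

```text
t: 17.4
eef_pos: [0.6574, 0.0483, 0.0979]
tool_rot: [-0.0, 0.66, 0.752, -0.0]
force: [-4.4, -0.2, 1.7]
gripper_width: 0.265
gripper_force: 40.0
```

Call:
move_arm:
  targets:
    - [0,0,0,0,0,0]
    - [0,0,0,0,0,0]
    - [0,0,0,0,0,0]
    - [0,0,0,0,0,0]
    - [0,0,0,0,0,0]
  jaw: 0.4

```text
t: 18.02
eef_pos: [0.6579, 0.0483, 0.0982]
tool_rot: [0.0, 0.66, 0.752, 0.0]
force: [0.0, -0.6, -0.4]
gripper_width: 0.6
gripper_force: 0.0
```

Call:
move_arm:
  targets:
    - [0,0,-0.02,0,0,0]
    - [0,0,-0.04,0,0,0]
    - [0,0,-0.06,0,0,0]
    - [0,0,-0.08,0,0,0]
    - [0,0,-0.08,0,0,0]
    - [0,-0.02,-0.04,0,0,0]
    - [0,-0.04,0,0,0,0]
    - [0,-0.08,0,0,0,0]

```text
t: 19.02
eef_pos: [0.5876, 0.0391, 0.2584]
tool_rot: [0.0, 0.66, 0.752, 0.0]
force: [-0.3, 0.9, -1.7]
gripper_width: 0.602
gripper_force: 0.0
```

Call:
move_arm:
  targets:
    - [-0.08,-0.08,0,0,0,0]
    - [-0.1,-0.06,0,0,0,0]
    - [-0.1,0,0,0,0,0]
    - [-0.1,0,0,0,0,0]
    - [-0.1,0,0,0,0,0]
    - [-0.06,0,0,0,0,0]
    - [-0.02,0,0,0,0,0]
    - [0,0,0,0,0,0]

```text
t: 20.02
eef_pos: [0.5547, -0.247, 0.2579]
tool_rot: [-0.001, 0.66, 0.751, 0.0]
force: [0.4, -0.0, 0.4]
gripper_width: 0.601
gripper_force: 0.0
```

```bash
python3 -c "
from h import *
t=arm.get_image('top');u=arm.get_image('scene')
a=cv2.resize(t[130:240,195:345,::-1],(600,440),interpolation=2)[:300];b=cv2.resize(u[170:270,160:330,::-1],(600,300),interpolation=2)
cv2.imwrite('pics/end.png',cv2.vconcat([a,b]))
T=np.array([.6139,-.008,0]);a=.13;R=np.array([[np.cos(a),-np.sin(a),0],[np.sin(a),np.cos(a),0],[0,0,1]])
print((pix('top',(R@[.049,.05,.126])+T)-[195,130])*4,(pix('top',(R@[.049,.05,.092])+T)-[195,130])*4)
tray()"
```

```text
[[218.04193855 137.16478392]] [[219.07127057 144.85582292]]
tray xy [np.float64(-0.0893), np.float64(-0.2284)] 0.2581299000797864 [ 1.2 -0.5 -0.1] [-0.01 -0.13 -0.02]
```

View pics/end.png

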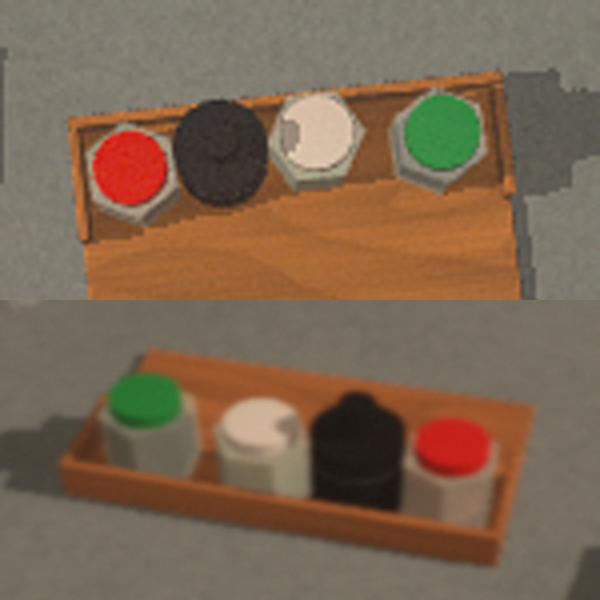

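The cellar's body top is at about (220,147), against a predicted home of (219,145). The jars are upright in the row and the robot is clear.

```bash
python3 -c "
from bench import arm
print(arm.sign_off())"
```

```text
the job is handed in; nothing more can be done
None
```

The black cellar is home against the back rail between the red- and white-lidded jars and released; all three jars are upright in the row, and the job was handed in at about 20 s.

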